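# Snap the ring case shut and carry it level

## Robot

A 7-joint arm with a two-finger parallel gripper is mounted at the origin on the work surface. World frame = base frame: x ahead of the robot, y to its left, z up, the work surface at z = 0. Lengths are in m, angles in rad, forces in N, time in s.
With the tool pointing down it reaches from about 0.425 to 0.925 m from the base axis. Payload 6.8 kg.
Tool frame: the origin (TCP) lies between the finger pads, 19 mm behind the fingertips; this is the grasp point; z points along the fingers, y is the line along which they close (so a half turn about z gives the same grasp; the last joint's range is limited). The gripper opens to 85 mm and grips with 20 to 120 N. Pads are 22 mm wide; open, the fingers measure 114 mm over their backs; the gripper's body (76 mm by 85 mm) begins 54 mm behind the grasp point. The pads swing forward as they close: fully open they stand 13 mm farther back than shut.
Start: joints at [-0.108, 0.477, 0.022, 1.555, -0.011, 1.109, -0.083], TCP at [0.675, 0, 0.25] pointing down, gripper open.
Joint ranges: [-2.96, 2.96], [-0.34, 2.1], [-1.41, 1.46], [0.24, 2.44], [-1.37, 4.51], [0.17, 1.92], [-2.96, 2.96]. Speed limits (rad/s): [2.39, 2.39, 3.14, 3.14, 3.14, 3.14, 3.14].

## Interface

Orientations are given as a rotation vector (axis times angle).
In Python, from bench import r, cams, hand_in gives the robot as it stands (r), with the cameras (cams) and the job as plain functions.
- The arm moves only by the tool run_rows, called after "Call:" as name(argument=value, ...), one argument or row to a line, values as JSON. Schema: {"type":"object","properties":{"motion":{"type":"array","items":{"type":"array","items":{"type":"number"},"minItems":6,"maxItems":6},"minItems":1,"maxItems":5},"finger_gap":{"type":"number"},"grip_n":{"type":"number"},"only":{"type":"string"},"quiet":{"type":"boolean"},"lines":{"type":"string"}},"required":["motion"],"additionalProperties":false}. motion is a list of rows, 1 to 5 of them, each of 6 numbers: dx, dy, dz in normalised numbers (1 is 0.6 m), then a rotation vector rx, ry, rz in a scale on which 1.0 is 120 degrees; each row is the pose to reach, as a shift and turn from the pose commanded when the call began, along the tool's axes at that moment; what a row does not reach only later rows make up. A row lasts 1/10 s, in which the tool goes at most 0.05 m and 0.15 rad, less where a joint would pass 70% of its speed; a pose out of reach is approached as far as the arm can. finger_gap is the finger opening in m, set as the call begins (left out keeps the last). The fingers move at their own pace and stop on an object; grip_n is the grip in N (left out, the last holds). Time passes only in rows, so rows that do not move let the fingers close. The tool returns the time, the measured TCP pose, the force, the opening and the grip force at its end. only (a regular expression) keeps the lines of the reply that match it, lines (a string "A,B") keeps lines A to B, and quiet returns only ok. A shift or turn number past 1, either way, is cut back to 1. Input that does not fit is refused with a message, and nothing moves.
- r.get_obs(): the state, without advancing time (a new reading comes with each control period).
- cams.grab_frame(name): name is "scene" or "side" or "wrist"; returns (picture, depth): 400x640x3 uint8, blue, green, red; 400x640 float32, m along the optical axis (not along the pixel's ray), 0 where there is no reading.
- cams.camera_info(name): a dict with "camera_matrix" (3x3 intrinsics, pixels), "R" (3x3) and "t" (3): a world point X has camera coordinates R X + t. Camera axes: x right, y down, z forward; pixel columns grow to the right and rows downward; lengths in m; the calibration is good to about 2 mm. The wrist camera is an equidistant fisheye: a pixel r from the principal point sees the ray r / f radians off the axis. A picture is of the moment at which its call begins: read the wrist's pose just before it. camera_info takes no time and is no camera call; for the wrist camera it gives the pose at the moment of the call.
- hand_in(): hands the job in; it is judged then, once.
The state is a dict: "clock": time; "joints": joint angles; "qvel": joint speeds; "tau": joint torques, N m; "tcp_pos": TCP position; "orientation": TCP orientation; "contact_force": force on the tool from outside, world axes, zero at the start; "moment": the same for the moment, N m; "grip_width": finger opening in m; "gripper_force": force on a finger pad.
Only numpy, scipy, OpenCV 4.12 (cv2) and the standard library are available. Lean on these libraries where they do the work, as an engineer would, in place of code of your own. Each camera call takes 0.05 s, during which the arm holds its last target. There are 200 camera calls.

## Task

Press the lid of the grey sample-ring case down until it snaps fully shut past its catch, while the case stands on its round board. Then take the case by the handle on its lid, lift it and finish while holding it still and level in the air, its underside at least 10 cm above the board, gripped by the fingers alone. Never tip the case, and leave the jar, the tin and the steel weight where they are.

Things in the scene. Friction and masses are not known exactly. Their poses are not given: they have to be found in the camera images.
- case: Grey plastic case, 130 (x) x 200 (y) x 70 mm high without lid, open on top, three steel rings in black foam inside. 0.58 to 0.86 kg with lid; shut, its centre of mass is under the handle's middle within 5 mm. Loose on the board. Origin: centre of its underside; z up; front with the catch at -x (roughly to the robot); the lid's hinge runs along y on the far (+x) top edge.
- case_hinge (a point): Point on the hinge line at the middle of the case's far top edge: 65 mm along +x and 70.5 mm up from the case's origin. The lid turns about this line (case y axis).
- lid (a joint): Lid angle in rad: 0 shut (level), grows as its front edge swings up and back, to 1.3. Starts part open, stays where left (about 1 N at the front edge moves it). A sprung catch in the middle of the front is met at about 0.1 and passed at about 0.05 rad, taking some 6 to 10 N down at the front edge; the lid then snaps to 0. Shut, the catch bears the case hung by the lid's handle.
- lid_press (a point): Pressing point on the lid's outer face: middle of the width, 120 mm from the hinge line, 10 mm behind the front edge (a tab 36 mm wide carries on 17 mm beyond it). The lid is 8 mm thick; shut, its outer face is level, 8 mm above the hinge line. Axes are the lid's: z the outer face's normal, x from front edge to hinge.
- lid_handle (a point): Centre of the straight black handle bar on the lid: 65 mm from the hinge line, 24 mm above the outer face. Bar 16 mm thick (x), 16 mm high, 110 mm long along the hinge (y), on two end posts 78 mm apart inside; 16 mm of air under it. Shut, it is over the middle of the case, 102.5 mm above its underside. Axes as of the lid.
- board: Round brown fibreboard disc, 300 mm across, 8 mm thick, fixed to the bench. Origin: centre of its underside, at bench height. The case stands on it.
- jar: Clear open plastic jar, 90 mm across, 110 mm high, loose on the bench beside the board; bystander. Origin: centre of its underside.
- tin: Aluminium tin, 68 mm across, 55 mm high, loose on the bench beside the board; bystander. Origin: centre of its underside.
- weight: Steel knobbed balance weight, 48 mm across, 70 mm high, 0.5 kg, loose on the bench beyond the board; bystander. Origin: centre of its underside.

How it is judged:
By the outcome, as a careful person would: the job done as asked, in the order asked, and still so for the second after the job is handed in, while the arm keeps its last pose, push and grip.
It also fails if it takes over 48 s, if anything falls off the work surface, if the arm or the gripper's body presses on something with over 40 N, if the wrist force passes 120 N, or if a joint passes its speed limit or range.

## Working session

There is one attempt and no reset: what is moved stays moved. The work goes in short steps, Python scripts to look and compute and a tool call to move; the robot and the scene stay as the last step left them, time stands still between calls to the robot, and variables do not carry over. Pictures are saved under pics/ and viewed, at most 10 in all, crops included, and the job is handed in when it is done.

```bash
ls; mkdir -p pics; python3 - <<'E'
from bench import r, cams, hand_in
import cv2,numpy as np
o=r.get_obs();print({k:np.round(v,3) for k,v in o.items()})
ims=[]
for n in("scene","side"):
    c=cams.camera_info(n);print(n,c)
    p,d=cams.grab_frame(n);np.savez(f"/tmp/{n}0.npz",p=p,d=d,**c);cv2.imwrite(f"pics/{n}0.png",p)
E
```

```text
bench.py
pics
{'clock': np.float64(0.0), 'joints': array([-0.108,  0.478,  0.022,  1.556, -0.011,  1.109, -0.083]), 'qvel': array([ 0.001, -0.001, -0.001, -0.   , -0.001, -0.001,  0.   ]), 'tau': array([-1.0000e-03, -5.9644e+01,  1.6080e+00, -2.8119e+01,  1.2000e-02,
        9.0000e-03,  0.0000e+00]), 'tcp_pos': array([ 0.674, -0.   ,  0.249]), 'orientation': array([-2.221e+00, -2.221e+00,  2.000e-03]), 'contact_force': array([-0.267,  1.12 ,  0.5  ]), 'moment': array([ 0.016, -0.042, -0.018]), 'gripper_force': np.float64(0.0), 'grip_width': np.float64(0.085)}
scene {'camera_matrix': array([[402.55744522,   0.        , 317.82282466],
       [  0.        , 402.55744522, 203.45122713],
       [  0.        ,   0.        ,   1.        ]]), 'R': array([[ 0.71318507,  0.70085929,  0.01277921],
       [ 0.4225775 , -0.41532084, -0.80556617],
       [-0.55928107,  0.57991797, -0.59236799]]), 't': array([-0.47235265, -0.1713592 ,  1.49924658])}
side {'camera_matrix': array([[372.79114781,   0.        , 322.80735019],
       [  0.        , 372.79114781, 194.99999406],
       [  0.        ,   0.        ,   1.        ]]), 'R': array([[-0.87543252, -0.48331226,  0.00521091],
       [-0.31244574,  0.55764736, -0.76902996],
       [ 0.36877576, -0.67486197, -0.63919149]]), 't': array([0.56692498, 0.21365565, 0.72848269])}
```

View pics/scene0.png

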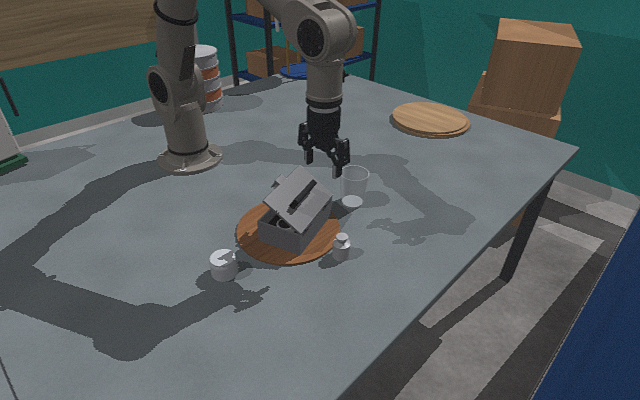

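View pics/side0.png

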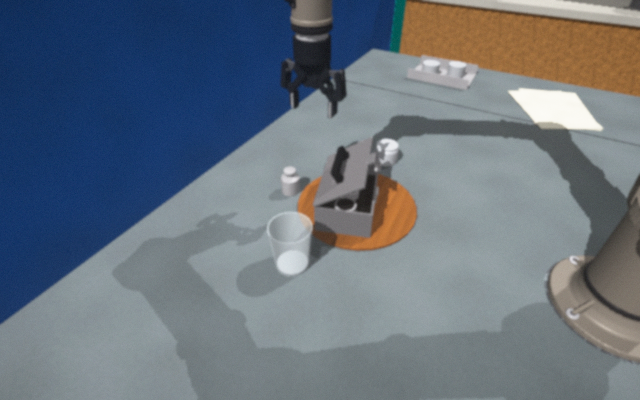

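The scene view shows the case with its lid about half open at (295,215) on the board. The tin is at (224,265), the weight at (342,247) and the jar at (354,187). The side view shows the case at (350,190), jar at (290,245), weight at (290,180) and tin at (387,152). Next I'll fit a case model to both depth clouds.

```bash
cat > fit.py <<'E'
import numpy as np,cv2
from scipy.optimize import least_squares
def cloud(p,d,c):
    K,R,t=c['camera_matrix'],c['R'],c['t']
    v,u=np.nonzero(d>0); z=d[v,u]
    X=np.c_[(u-K[0,2])/K[0,0]*z,(v-K[1,2])/K[1,1]*z,z]
    return (X-t)@R, p[v,u].astype(float)
def box(P,lo,hi):
    lo,hi=np.array(lo),np.array(hi); q=np.abs(P-(lo+hi)/2)-(hi-lo)/2
    return np.linalg.norm(np.maximum(q,0),axis=1)+np.minimum(q.max(1),0)
def sdf(P,x,y,yaw,a,z0):
    c,s=np.cos(yaw),np.sin(yaw)
    Q=(P-[x,y,z0])@np.array([[c,-s,0],[s,c,0],[0,0,1]])
    D=[box(Q,*b) for b in [((-.065,-.1,0),(-.062,.1,.07)),((.062,-.1,0),(.065,.1,.07)),((-.065,-.1,0),(.065,-.097,.07)),((-.065,.097,0),(.065,.1,.07))]]
    h=Q-[.065,0,.0705]; c,s=np.cos(a),np.sin(a)
    # lid open: lid-frame point (-L,0,0) -> (-L cos a,0,L sin a)
    L=np.c_[h[:,0]*c-h[:,2]*s,h[:,1],h[:,0]*s+h[:,2]*c]
    D+=[box(L,*b) for b in [((-.13,-.1,0),(0,.1,.008)),((-.147,-.018,0),(-.13,.018,.008)),((-.073,-.055,.024),(-.057,.055,.04)),((-.073,-.055,.008),(-.057,-.039,.04)),((-.073,.039,.008),(-.057,.055,.04))]]
    return np.min(D,axis=0)
def fit(P,x0):
    f=lambda p:sdf(P,*p)
    return least_squares(f,x0,loss='soft_l1',f_scale=.003,x_scale=[.01,.01,.05,.05,.005])
E
python3 - <<'E'
from fit import *
A=[]
for n in("scene","side"):
    z=np.load(f"/tmp/{n}0.npz");X,C=cloud(z['p'],z['d'],z)
    hsv=cv2.cvtColor(z['p'],cv2.COLOR_BGR2HSV)[z['d']>0]
    near=(X[:,0]>.4)&(X[:,0]<1)&(abs(X[:,1])<.45)
    b=near&(hsv[:,1]>120)&(hsv[:,0]<20)&(X[:,2]<.03)&(X[:,2]>-.02)
    B=X[b];(cx,cy),rad=cv2.minEnclosingCircle(B[:,:2].astype(np.float32))
    print(n,'board',cx,cy,rad,np.median(B[:,2]))
    if n=="scene": bc=np.array([cx,cy])
    m=(np.linalg.norm(X[:,:2]-bc,axis=1)<.155)&(X[:,2]>.014)&(X[:,2]<.2)
    A.append(X[m]);print(m.sum())
    o=near&(np.linalg.norm(X[:,:2]-bc,axis=1)>.16)&(np.linalg.norm(X[:,:2]-bc,axis=1)<.3)&(X[:,2]>.03)&(X[:,2]<.12)
    q=X[o];lab=cv2.dnn if 0 else None
    from scipy.cluster.hierarchy import fcluster,linkage
    if len(q)>2:
        l=fcluster(linkage(q[:,:2],'single'),.02,'distance')
        for k in set(l):
            if (l==k).sum()>15: g=q[l==k];print('obj',g.mean(0).round(3),g.min(0).round(3),g.max(0).round(3))
np.savez('/tmp/A.npz',a=A[0],b=A[1])
for nm,P in(('scene',A[0]),('side',A[1]),('both',np.vstack(A))):
    best=min((fit(P,[bc[0],bc[1],y,a,.008]) for y in(-.5,-.2,.1,.4,.7) for a in(.4,.8)),key=lambda s:s.cost)
    print(nm,best.x.round(4),best.cost*1e3,np.median(abs(sdf(P,*best.x))))
E
```

```text
scene board 0.5596022009849548 -0.02180682122707367 0.15077924728393555 0.007365251656781334
4263
obj [ 0.583 -0.257  0.049] [ 0.545 -0.287  0.03 ] [ 0.609 -0.221  0.058]
obj [ 0.747 -0.001  0.051] [ 0.719 -0.018  0.03 ] [0.765 0.029 0.071]
obj [0.608 0.208 0.079] [0.557 0.168 0.03 ] [0.648 0.26  0.112]
side board 0.5642162561416626 -0.016111860051751137 0.15261469781398773 0.006978849733893594
4873
obj [ 0.572 -0.239  0.048] [ 0.54 -0.28  0.03] [ 0.608 -0.214  0.057]
obj [0.604 0.218 0.076] [0.559 0.172 0.03 ] [0.65  0.263 0.112]
obj [0.736 0.017 0.051] [ 0.717 -0.011  0.03 ] [0.766 0.034 0.071]
scene [ 0.5796 -0.0026  0.3204  0.5728  0.0063] 14.391072168697105 0.0009176563207203142
side [0.5867 0.0012 0.3302 0.4866 0.0132] 61.66536623508069 0.0016730945831661542
both [ 0.5806 -0.0014  0.3191  0.5677  0.0064] 79.18894337849491 0.0012174789853126658
```

Units first: shifts go in shares of 0.6 m and turns go in shares of 120 degrees. So -0.128 m / 0.6 = -0.2133, -0.12 m / 0.6 = -0.2, -0.32 rad / 2.0944 = -0.1528.

Call:
run_rows(
  motion=[
    [-0.0067,-0.0667,0.0167,0,0,-0.0477],
    [-0.0133,-0.1333,0.0333,0,0,-0.0955],
    [-0.0217,-0.2,0.05,0,0,-0.1528],
    [-0.0217,-0.2133,0.0667,0,0,-0.1528],
    [-0.0217,-0.2133,0.0667,0,0,-0.1528],
  ],
  finger_gap=0,
  grip_n=20,
)

```text
clock: 0.6
tcp_pos: [0.5451, -0.0133, 0.2088]
orientation: [-1.84, -2.544, 0.003]
contact_force: [0.6, 0.1, 0.2]
grip_width: 0.0124
gripper_force: 0.0
```

Call:
run_rows(
  motion=[
    [0,0,0,0,0,0],
    [0,0,0,0,0,0],
    [0,0,0,0,0,0],
  ],
)

```text
clock: 0.9
tcp_pos: [0.5484, -0.0127, 0.2104]
orientation: [1.839, 2.546, 0.001]
contact_force: [-0.7, 0.7, -0.5]
grip_width: 0.0001
gripper_force: 0.0
```

```bash
python3 - <<'E'
from bench import r, cams, hand_in
import cv2,numpy as np
from fit import *
z=np.load("/tmp/scene0.npz")
c=cams.camera_info("wrist");p,d=cams.grab_frame("wrist");cv2.imwrite("pics/w1.png",p);print(c)
p,d=cams.grab_frame("scene");cv2.imwrite("pics/s1.png",cv2.resize(p[130:300,190:400],None,fx=3,fy=3))
o=r.get_obs();print(o['tcp_pos'],o['orientation'])
E
```

```text
{'camera_matrix': array([[309.70691629,   0.        , 321.90180941],
       [  0.        , 309.70691629, 202.97130602],
       [  0.        ,   0.        ,   1.        ]]), 'R': array([[ 0.9491652 ,  0.31477347,  0.00175611],
       [ 0.30084413, -0.90877606,  0.28916929],
       [ 0.09261873, -0.27394111, -0.95727636]]), 't': array([-0.51851257, -0.2030187 ,  0.28550481])}
[ 0.54786487 -0.01281346  0.21016896] [1.83889340e+00 2.54655578e+00 6.65261644e-04]
```

View pics/w1.png

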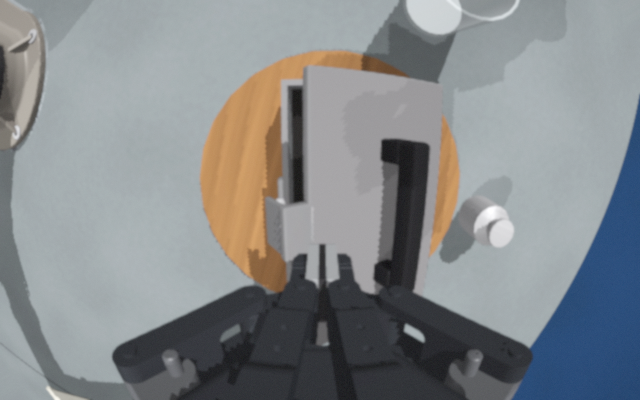

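View pics/s1.png

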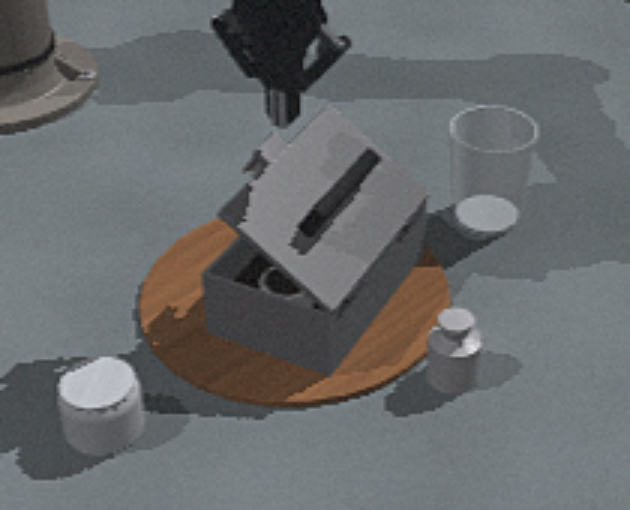

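The wrist view shows the lid edges vertical in the image, so yaw is aligned, and the tab at (295,230) just left of the fingertips at (322,245). The scene crop shows the tips above the middle of the lid's front edge. Pressing down along the lid's arc.

To row units: 0.06 m / 0.6 = 0.1, 0.05 m / 0.6 = 0.0833.

Call:
run_rows(
  motion=[
    [0,0,0.0233,0,0,0],
    [0,0,0.0467,0,0,0],
    [0,-0.005,0.0667,0,0,0],
    [0,-0.01,0.0833,0,0,0],
    [0,-0.0167,0.1,0,0,0],
  ],
)

```text
clock: 1.5
tcp_pos: [0.5369, -0.0163, 0.1488]
orientation: [-1.839, -2.546, 0.001]
contact_force: [-0.0, -0.5, 1.1]
grip_width: -0.0002
gripper_force: 0.3
```

Call:
run_rows(
  motion=[
    [0,-0.0033,0.0117,0,0,0],
    [0,-0.0067,0.0233,0,0,0],
    [0,-0.01,0.0333,0,0,0],
    [0,-0.0117,0.0433,0,0,0],
    [0,-0.0133,0.0517,0,0,0],
  ],
)

```text
clock: 2.0
tcp_pos: [0.5299, -0.0187, 0.1186]
orientation: [1.839, 2.547, 0.0]
contact_force: [0.3, -0.5, 1.7]
grip_width: -0.0003
gripper_force: 0.3
```

To row units: 0.011 m / 0.6 = 0.0183, 0.009 m / 0.6 = 0.015.

Call:
run_rows(
  motion=[
    [0,0,0.005,0,0,0],
    [0,0,0.0083,0,0,0],
    [0,0,0.0117,0,0,0],
    [0,0,0.015,0,0,0],
    [0,0,0.0183,0,0,0],
  ],
)

```text
clock: 2.5
tcp_pos: [0.5302, -0.0186, 0.108]
orientation: [1.839, 2.547, 0.001]
contact_force: [-0.8, -0.7, -0.7]
grip_width: 0.0001
gripper_force: 0.0
```

Call:
run_rows(
  motion=[
    [0,0,0.0017,0,0,0],
    [0,0,0.0033,0,0,0],
    [0,0,0.005,0,0,0],
    [0,0,0.005,0,0,0],
  ],
)

```text
clock: 2.9
tcp_pos: [0.5302, -0.0186, 0.1053]
orientation: [1.839, 2.547, 0.001]
contact_force: [-0.6, 0.4, 2.5]
grip_width: -0.0
gripper_force: 1.7
```

To row units: 0.003 m / 0.6 = 0.005, 0.002 m / 0.6 = 0.0033.

Call:
run_rows(
  motion=[
    [0,0,0.0017,0,0,0],
    [0,0,0.0033,0,0,0],
    [0,0,0.005,0,0,0],
    [0,0,0.005,0,0,0],
  ],
)

```text
clock: 3.3
tcp_pos: [0.5303, -0.0185, 0.1048]
orientation: [1.839, 2.546, 0.001]
contact_force: [-9.9, 0.9, 29.9]
grip_width: 0.0002
gripper_force: 15.4
```

Call:
run_rows(
  motion=[
    [0,0,-0.0667,0,0,0],
    [0,0,-0.1333,0,0,0],
    [0,0,-0.2,0,0,0],
    [0,0,-0.2,0,0,0],
  ],
  finger_gap=0.085,
)

```text
clock: 3.7
tcp_pos: [0.5334, -0.0185, 0.2275]
orientation: [1.835, 2.54, 0.01]
contact_force: [0.5, -0.7, 0.2]
grip_width: 0.0582
gripper_force: 0.0
```

```bash
python3 - <<'E'
from bench import r, cams, hand_in
import cv2
from fit import *
A=[]
for n in("scene","side"):
    c=cams.camera_info(n);p,d=cams.grab_frame(n);X,C=cloud(p,d,c)
    cv2.imwrite(f"pics/{n}2.png",cv2.resize(p[130:300,190:400] if n=="scene" else p[120:280,250:450],None,fx=3,fy=3))
    m=(np.linalg.norm(X[:,:2]-[.56,-.02],axis=1)<.155)&(X[:,2]>.014)&(X[:,2]<.135)
    A.append(X[m]);h=fit(X[m],[.58,-.002,.32,.02,.008]);print(n,h.x.round(4),m.sum())
    P=X[m];s=P[(P[:,2]>.110)]
    print('handle top',s.mean(0).round(4),np.median(s[:,2]))
    c,sn=np.cos(h.x[2]),np.sin(h.x[2]);Q=(s-[h.x[0],h.x[1],0])@np.array([[c,-sn,0],[sn,c,0],[0,0,1]])
    print(np.percentile(Q,[1,99],axis=0).round(4))
    L=P[(P[:,2]>.08)&(P[:,2]<.096)];Q=(L-[h.x[0],h.x[1],0])@np.array([[c,-sn,0],[sn,c,0],[0,0,1]]);M=np.linalg.lstsq(np.c_[Q[:,:2],np.ones(len(Q))],Q[:,2],rcond=None)[0];print('lid plane',M.round(4))
print(fit(np.vstack(A),[.58,-.002,.32,.02,.008]).x.round(4));print(r.get_obs()['tcp_pos'])
cv2.imwrite("pics/w2.png",cams.grab_frame("wrist")[0])
E
```

```text
scene [ 0.5793 -0.0035  0.3182 -0.0013  0.0076] 3508
handle top [ 0.5811 -0.0081  0.1165] 0.11718551337289455
[[-0.0096 -0.055   0.1105]
 [ 0.0073  0.0534  0.1202]]
lid plane [-0.004   0.0012  0.0858]
side [ 5.779e-01 -1.000e-03  3.169e-01  4.000e-04  7.000e-03] 4297
handle top [0.5758 0.0052 0.1167] 0.11695390754500865
[[-0.0076 -0.0547  0.1111]
 [ 0.0077  0.0551  0.1205]]
lid plane [-0.0011 -0.0019  0.0854]
[ 0.5786 -0.002   0.3169 -0.0006  0.0072]
[ 0.53045486 -0.0186289   0.22279599]
```

View pics/side2.png

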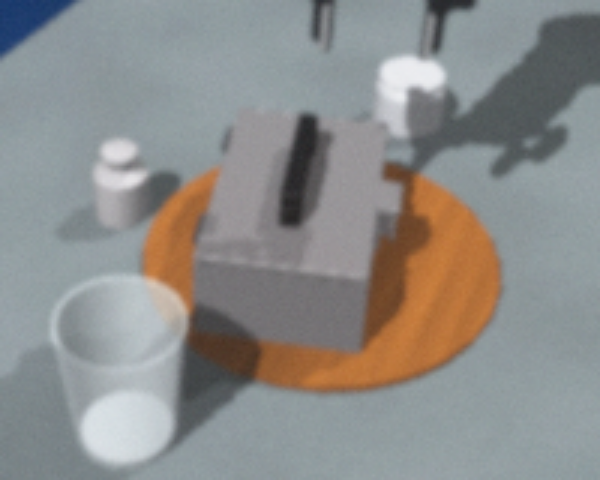

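View pics/w2.png

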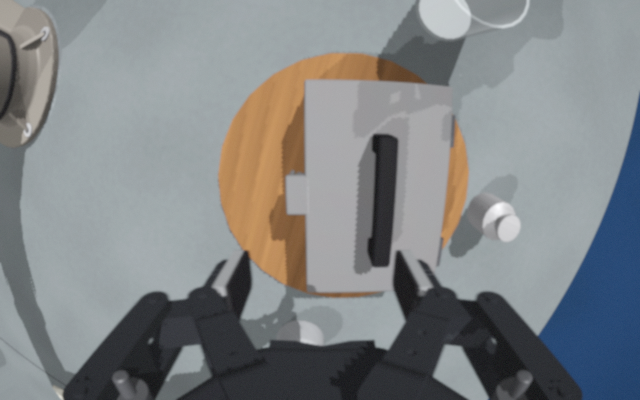

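The case is shut: lid angle fits to about 0, the press met hard contact at 30 N, and side view (290,170) shows the lid level. The wrist view shows the handle at (383,200), parallel to the pads. Moving over the handle, then down.

To row units: 0.06 m / 0.6 = 0.1, 0.051 m / 0.6 = 0.085.

Call:
run_rows(
  motion=[
    [0,0.05,0,0,0,0],
    [0,0.085,0,0,0,0],
    [0.0017,0.085,0.0333,0,0,0],
    [0.0017,0.085,0.0667,0,0,0],
    [0.0017,0.085,0.1,0,0,0],
  ],
  finger_gap=0.085,
)

```text
clock: 4.35
tcp_pos: [0.5769, -0.0016, 0.1592]
orientation: [-1.837, -2.545, 0.003]
contact_force: [-0.9, 0.6, -0.7]
grip_width: 0.0851
gripper_force: 0.0
```

Call:
run_rows(
  motion=[
    [0,0,0.0333,0,0,0],
    [0,0,0.0583,0,0,0],
    [0,0,0.075,0,0,0],
    [0,0,0.0833,0,0,0],
    [0,0,0.0833,0,0,0],
  ],
)

```text
clock: 4.85
tcp_pos: [0.5778, -0.0016, 0.1114]
orientation: [-1.839, -2.546, 0.001]
contact_force: [0.3, -0.1, 1.0]
grip_width: 0.0852
gripper_force: 0.0
```

Call:
run_rows(
  motion=[
    [0,0,0,0,0,0],
    [0,0,0,0,0,0],
    [0,0,0,0,0,0],
    [0,0,0,0,0,0],
    [0,0,0,0,0,0],
  ],
  finger_gap=0,
  grip_n=80,
)

```text
clock: 5.35
tcp_pos: [0.5779, -0.0018, 0.1125]
orientation: [-1.839, -2.547, 0.0]
contact_force: [-2.3, 1.8, 7.4]
grip_width: 0.015
gripper_force: 77.8
```

To row units: -0.02 m / 0.6 = -0.0333, -0.015 m / 0.6 = -0.025.

Call:
run_rows(
  motion=[
    [0,0,-0.0033,0,0,0],
    [0,0,-0.0083,0,0,0],
    [0,0,-0.0167,0,0,0],
    [0,0,-0.025,0,0,0],
    [0,0,-0.0333,0,0,0],
  ],
)

```text
clock: 5.85
tcp_pos: [0.5779, -0.0017, 0.1322]
orientation: [-1.839, -2.547, 0.0]
contact_force: [-0.2, 0.4, -6.9]
grip_width: 0.0143
gripper_force: 78.1
```

```bash
python3 - <<'E'
from bench import r, cams, hand_in
from fit import *
for n in("scene","side"):
    c=cams.camera_info(n);p,d=cams.grab_frame(n);X,C=cloud(p,d,c)
    m=(np.linalg.norm(X[:,:2]-[.578,-.002],axis=1)<.13)&(X[:,2]>.014)&(X[:,2]<.115)
    print(fit(X[m],[.578,-.002,.32,0,.028]).x.round(4))
o=r.get_obs();print(o['contact_force'],o['moment'],o['grip_width'])
E
```

```text
[ 0.5775 -0.0041  0.3205 -0.0026  0.0272]
[ 5.783e-01 -9.000e-04  3.235e-01 -4.000e-04  2.760e-02]
[-0.03338504  0.34966296 -7.66381439] [ 0.01114809 -0.02801053  0.01128513] 0.014651899060149437
```

The case rises with the grip, level and without slip. Lifting on.

To row units: -0.07 m / 0.6 = -0.1167, -0.055 m / 0.6 = -0.0917.

Call:
run_rows(
  motion=[
    [0,0,-0.0167,0,0,0],
    [0,0,-0.0417,0,0,0],
    [0,0,-0.0667,0,0,0],
    [0,0,-0.0917,0,0,0],
    [0,0,-0.1167,0,0,0],
  ],
)

```text
clock: 6.45
tcp_pos: [0.5778, -0.0017, 0.203]
orientation: [-1.839, -2.547, 0.0]
contact_force: [0.2, -0.8, -7.9]
grip_width: 0.0146
gripper_force: 78.6
```

Call:
run_rows(
  motion=[
    [0,0,-0.025,0,0,0],
    [0,0,-0.05,0,0,0],
    [0,0,-0.0667,0,0,0],
    [0,0,-0.075,0,0,0],
    [0,0,-0.075,0,0,0],
  ],
)

```text
clock: 6.95
tcp_pos: [0.5782, -0.0016, 0.2476]
orientation: [1.839, 2.546, 0.001]
contact_force: [-0.0, 0.0, -7.1]
grip_width: 0.0145
gripper_force: 78.6
```

Call:
run_rows(
  motion=[
    [0,0,0,0,0,0],
    [0,0,0,0,0,0],
    [0,0,0,0,0,0],
    [0,0,0,0,0,0],
    [0,0,0,0,0,0],
  ],
)

```text
clock: 7.45
tcp_pos: [0.578, -0.0017, 0.2468]
orientation: [-1.839, -2.547, 0.0]
contact_force: [0.8, -0.0, -7.1]
grip_width: 0.0148
gripper_force: 78.6
```

```bash
python3 - <<'E'
from bench import r, cams, hand_in
from fit import *
for n in("scene","side"):
    c=cams.camera_info(n);p,d=cams.grab_frame(n);X,C=cloud(p,d,c)
    if n=="side":cv2.imwrite("pics/side3.png",p)
    m=(np.linalg.norm(X[:,:2]-[.578,-.002],axis=1)<.13)&(X[:,2]>.1)&(X[:,2]<.23)
    x=fit(X[m],[.578,-.002,.32,0,.143]).x;print(x.round(4))
    c,s=np.cos(x[2]),np.sin(x[2]);L=X[m];L=L[(L[:,2]>x[4]+.07)&(L[:,2]<x[4]+.086)];Q=(L-[x[0],x[1],0])@np.array([[c,-s,0],[s,c,0],[0,0,1]]);print('plane',np.linalg.lstsq(np.c_[Q[:,:2],np.ones(len(Q))],Q[:,2],rcond=None)[0].round(4))
o=r.get_obs();print(o['contact_force'],o['moment'],o['grip_width'],abs(o['qvel']).max())
E
```

```text
[ 0.5776 -0.0041  0.3206 -0.0007  0.1416]
plane [-0.0082  0.0057  0.2198]
[ 0.5772 -0.001   0.3188 -0.0008  0.1413]
plane [-0.0003 -0.0086  0.2196]
[ 0.233698    0.05673356 -6.97140875] [ 0.00953892 -0.04534537 -0.02327589] 0.014204193545387246 0.003036793086129961
```

View pics/side3.png

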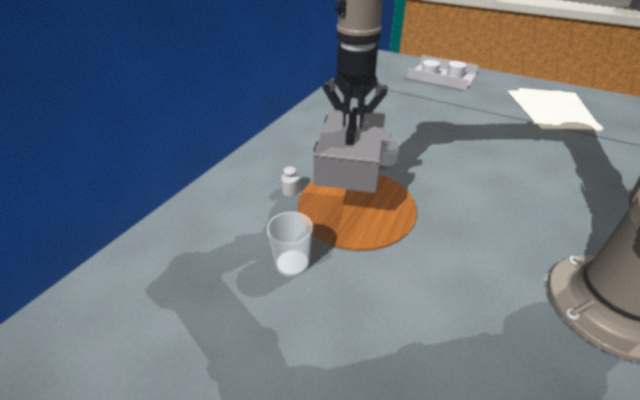

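The side view shows the shut case hanging level at (350,155), about 13 cm above the board. The jar (290,245) and weight (290,180) are in place, and the tin is partly hidden behind the case at (387,152).

```bash
python3 -c "
from bench import r, cams, hand_in
print(hand_in())"
```

```text
the job is handed in; nothing more can be done
None
```

The case is snapped shut and held level by its handle, underside about 13 cm above the board; the jar, tin and weight were never touched, and the job is handed in.

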